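# Load a drilling jig and pin its guide arm

### The arm

A 7-joint arm with a two-finger parallel gripper is mounted at the origin on the work surface. World frame = base frame: x ahead of the robot, y to its left, z up, the work surface at z = 0. Lengths are in m, angles in rad, forces in N, time in s.
With the tool pointing down it reaches from about 0.425 to 0.925 m from the base axis. Payload 6.8 kg.
Tool frame: the origin (TCP) lies at the very end of the fingers, on their centre line; the grasp point (between the pads) lies 19 mm behind it; z points along the fingers, y is the line along which they close (so a half turn about z gives the same grasp; the last joint's range is limited). The gripper opens to 85 mm and grips with 20 to 120 N. Pads are 22 mm wide; open, the fingers measure 114 mm over their backs; the gripper's body (76 mm by 85 mm) begins 54 mm behind the grasp point. The pads swing forward as they close: fully open they stand 13 mm farther back than shut.
Start: joints at [1.134, 0.477, 0.022, 1.555, -0.011, 1.109, -0.083], TCP at [0.218, -0.639, 0.231] pointing down, gripper open.
Joint ranges: [-2.96, 2.96], [-0.34, 2.1], [-1.41, 1.46], [0.24, 2.44], [-1.37, 4.51], [0.17, 1.92], [-2.96, 2.96]. Speed limits (rad/s): [2.39, 2.39, 3.14, 3.14, 3.14, 3.14, 3.14].

### API

Orientations are given as a rotation vector (axis times angle).
In Python, from bench import r gives the robot as it stands. The module is installed in compiled form; this text tells all that it offers.
- The arm moves only by the tool servo_tool, never from a script. Its argument "commands" is a list of rows, each a list of 7 numbers: the turn, a rotation vector about the world's x, y, z in degrees, then the shift along the world's x, y, z in mm, then the closure, from 0 (fully open) to 1 (shut). A call has 1 to 5 rows; each row is the pose to reach, as a shift and turn from the pose commanded when the call began; what a row does not reach only later rows make up. A row lasts 1/12 s, in which the tool goes at most 41.7 mm and 7.16 degrees, less where a joint would pass 70% of its speed; a pose out of reach is approached as far as the arm can. A call with a gripper value outside its range is refused whole. The fingers move at their own pace and stop on an object; "force" is the grip in N (left out, the last holds). Time passes only in rows, so rows that repeat a pose let the fingers close. It gives the time, the measured TCP pose, the force, the opening and the grip force at its end, in the units of the state.
- r.get_obs(): the state, without advancing time (a new reading comes with each control period).
- r.grab_frame(name): name is "side" or "top" or "wrist"; returns (picture, depth): 400x640x3 uint8, blue, green, red; 400x640 float32, m along the optical axis (not along the pixel's ray), 0 where there is no reading.
- r.camera_info(name): a dict with "vertical_fov" (degrees; the focal length in pixels is half the picture's height over the tangent of half this angle, whatever the lens; pixels are square), "cx", "cy" (the principal point, pixels), "cam_to_world" (4x4, takes a point from camera to world coordinates); the wrist camera has in their place "T_tool_cam" (4x4, takes a point from camera to tool coordinates, whose origin is the TCP and whose axes are the flange's). Camera axes: x right, y up, looking along -z (the intrinsics and any distortion apply to the point x, -y, -z); pixel columns grow to the right and rows downward; lengths in m; the calibration is good to about 2 mm. A picture is of the moment at which its call begins: read the wrist's pose just before it. camera_info takes no time and is no camera call.
- r.hand_in(): hands the job in; it is judged then, once.
The state is a dict: "clock": time; "joints": joint angles; "qvel": joint speeds; "tau": joint torques, N m; "tcp_pos": TCP position; "orientation": TCP orientation; "contact_force": force on the tool from outside, world axes, zero at the start; "moment": the same for the moment, N m; "grip_width": finger opening in m; "gripper_force": force on a finger pad.
Only numpy, scipy, OpenCV 4.12 (cv2) and the standard library are available. Lean on these libraries where they do the work, as an engineer would, in place of code of your own. Each camera call takes 0.05 s, during which the arm holds its last target. There are 200 camera calls.

### The job

Get the drilling jig ready: lay the round wooden pincushion base flat in the jig's round nest, then swing the steel guide arm back over it until the arm's end is fully in the fork. Then take the headed steel pin from its wooden block and push it down through the fork and the arm's hole, firmly, until its flange sits fully home on the fork. Leave the square base, the thread spool and the mug where they are.

Things in the scene. Friction and masses are not known exactly. Their poses are not given: they have to be found in the camera images.
- round_blank: Round plain wooden base (disc), 60 mm diameter, 18 mm thick, lying flat on the table; origin at the centre of its underside, z up. To go into the nest.
- square_blank: Square plain wooden base, 60 x 60 x 18 mm, lying flat on the table; origin at the centre of its underside. It does not belong in this jig: leave it alone.
- jig: Aluminium and steel drilling jig fixed to the table, base plate 110 (x) x 300 (y) mm, 8 mm thick; origin on the table under the nest's centre. Along its y: hinge post at -125 mm, nest plate (100 x 100 mm, top 20 mm above the table) at 0, fork at +90 mm. Fork: two 44 x 44 mm ears, lower up to 31 mm, upper 47 to 61 mm above the table, a wall on the far side from the nest.
- nest (a point): Centre of the floor of the nest's round cavity (63 mm diameter, 8 mm deep, 12 mm above the table); z up, axes as the jig. A seated disc stands 10 mm proud of the plate.
- hinge (a point): Point on the vertical hinge axis of the guide arm, at the height of the arm's top (45 mm above the table); axes as the jig.
- guide_arm (a joint): Angle of the guide arm (rad): 0 = shut at its stop, pointing from the hinge along the jig's +y over the nest, its end in the fork, holes in line; grows as it opens, clockwise from above, towards the jig's +x. Stays where left (friction 0.15 N m). Flat steel bar 36 mm wide, underside 33 mm and top 45 mm above the table, reaching 237 mm from the hinge.
- swing_handle (a point): Centre of the foot of the arm's upright round black handle (22 mm diameter, rising 33 mm from this point), on top of the arm, 85 mm from the hinge axis, 45 mm above the table.
- lug_hole (a point): Centre of the upper rim of the 17 mm hole near the arm's end, 215 mm from the hinge axis, 45 mm above the table.
- fork_hole (a point): Centre of the 16 mm hole's mouth on top of the fork's upper ear, 61 mm above the table; z up. The pin goes down here and is home when its flange rests on this face. A stiff grip in the lower ear stops the pin about 14 mm short under its own weight; pushing it home takes about 5 N.
- pin: Headed steel pin, 86 mm long: shank 14 mm diameter, 50 mm long, tapered tip; flange 32 mm diameter, 6 mm thick; round grip knob 24 mm diameter, 30 mm high. Origin at the tip, z towards the knob: flange underside at z = 50 mm, knob from z = 56 to 86 mm. It starts upright in the pin block, its flange resting on the block.
- pin_seat (a point): Centre of the underside of the pin's flange, 50 mm from the tip.
- pin_block: Wooden block fixed to the table, 60 x 60 mm, 56 mm high, with a hole of 17 mm in which the pin stands at the start; origin at the centre of its underside.
- spool: Thread spool standing on end, 44 mm diameter, 60 mm high; origin at the centre of its underside. Leave it alone.
- mug: White mug, 76 mm diameter, 90 mm high; origin at the centre of its underside. Leave it alone.
Not all that is in view belongs to the job. What is shaped like the round_blank but purple is not meant. Leave any orange look-alike of the pin alone.

How it is judged:
On the way, in this order (a step that is already met when the one before it is completed fails the run):
1. the round base lies flat on the floor of the nest, let go, while the guide arm is still open (horizontal distance between round_blank and nest below 0.004 m and z of round_blank in the frame of nest between -0.003 and 0.002 m and angle between the z axis of round_blank and the z axis of nest, either way round below 0.06 rad and value of joint guide_arm above 0.6 rad and contact force between the fingers and round_blank below 0.5 N), for 0.2 s.
2. the guide arm is shut over the seated base, its end in the fork, before the pin is in (horizontal distance between round_blank and nest below 0.004 m and z of round_blank in the frame of nest between -0.003 and 0.002 m and angle between the z axis of round_blank and the z axis of nest, either way round below 0.06 rad and value of joint guide_arm below 0.02 rad and (horizontal distance between pin_seat and fork_hole above 0.05 m or z of pin_seat in the frame of fork_hole above 0.01 m)), for 0.2 s.
3. the pin is pushed home through fork and arm (horizontal distance between round_blank and nest below 0.004 m and z of round_blank in the frame of nest between -0.003 and 0.002 m and angle between the z axis of round_blank and the z axis of nest, either way round below 0.06 rad and horizontal distance between pin_seat and fork_hole below 0.003 m and z of pin_seat in the frame of fork_hole between -0.003 and 0.002 m and angle between the z axis of pin and the z axis of fork_hole, either way round below 0.06 rad and value of joint guide_arm below 0.02 rad), for 0.2 s.
At the end, for the whole second after the job is handed in: Round base in the nest (within 4 mm of centre, 2 mm of the floor, 0.06 rad of flat), guide arm shut over it (under 0.02 rad), pin home through fork and arm (axis within 3 mm, flange within 2 mm of the fork's face, 0.06 rad of upright); all at rest (all of step 3 and linear speed of each of pin, round_blank below 0.02 m/s); the robot touches nothing.
It fails at once if the square base is moved by more than 20 mm or tipped (distance of square_blank from where it was at the start of the episode above 0.02 m or angle between square_blank's own z axis and vertical above 0.4 rad).
It fails at once if the spool is moved by more than 20 mm or tipped (distance of spool from where it was at the start of the episode above 0.02 m or angle between spool's own z axis and vertical above 0.4 rad).
It fails at once if the mug is moved by more than 20 mm or tipped (distance of mug from where it was at the start of the episode above 0.02 m or angle between mug's own z axis and vertical above 0.4 rad).
It also fails if it takes over 72 s, if anything falls off the work surface, if the arm or the gripper's body presses on something with over 40 N, if the wrist force passes 120 N, or if a joint passes its speed limit or range.

## Working session

There is one attempt and no reset: what is moved stays moved. The work goes in short steps, Python scripts to look and compute and a tool call to move; the robot and the scene stay as the last step left them, time stands still between calls to the robot, and variables do not carry over. Pictures are saved under pics/ and viewed, at most 10 in all, crops included, and the job is handed in when it is done.

Besides the shell and the picture viewer there is one more tool, called after "Emit:" as name([rows], argument=value, ...), one row to a line, values as JSON. servo_tool: Moves the arm, as the interface text tells. Its arguments: {"type":"object","properties":{"commands":{"type":"array"},"force":{"type":"number"}},"required":["commands"]}

```bash
mkdir -p pics; cat > h.py <<'E'
import numpy as np, cv2
from bench import r
from scipy.spatial.transform import Rotation as R
def cam(name):
    o=r.get_obs(); im,d=r.grab_frame(name); c=r.camera_info(name)
    if 'cam_to_world' in c: T=np.array(c['cam_to_world'])
    else:
        W=np.eye(4); W[:3,:3]=R.from_rotvec(o['orientation']).as_matrix(); W[:3,3]=o['tcp_pos']; T=W@np.array(c['T_tool_cam'])
    f=200/np.tan(np.radians(c['vertical_fov'])/2)
    return im,d,c,T,f
def world(d,c,T,f):
    v,u=np.mgrid[0:400,0:640]
    P=np.stack([(u-c['cx'])/f*d,-(v-c['cy'])/f*d,-d],-1)
    return P@T[:3,:3].T+T[:3,3]
E
python3 - <<'E'
from h import *
for n in ['top','side']:
    im,d,c,T,f=cam(n); cv2.imwrite(f'pics/{n}0.png',im); np.savez(f'{n}0.npz',im=im,d=d,W=world(d,c,T,f)); print(n,c,f)
o=r.get_obs(); print(o); print(r.camera_info('wrist'))
E
```

```text
top {'vertical_fov': 57.80200241915817, 'cx': 314.6386957781981, 'cy': 202.69203450422728, 'cam_to_world': array([[ 1.53584066e-02,  9.83030580e-01, -1.82797699e-01,
         3.83851359e-01],
       [-9.99881747e-01,  1.52426189e-02, -2.03848235e-03,
        -1.62984903e-02],
       [ 7.82425175e-04,  1.82807390e-01,  9.83148435e-01,
         9.17886571e-01],
       [ 0.00000000e+00,  0.00000000e+00,  0.00000000e+00,
         1.00000000e+00]])} 362.28441206494176
side {'vertical_fov': 48.54763649336738, 'cx': 317.6606672382014, 'cy': 211.2216418390443, 'cam_to_world': array([[-0.86554413,  0.36521123, -0.34271579,  0.07710415],
       [-0.50055457, -0.60801092,  0.61625307,  0.79663286],
       [ 0.0166876 ,  0.70494219,  0.70906843,  1.00241141],
       [ 0.        ,  0.        ,  0.        ,  1.        ]])} 443.4911260621595
{'clock': 0.1, 'joints': array([ 1.1339108 ,  0.47773987,  0.02235498,  1.55634512, -0.01149626,
        1.10928602, -0.08308928]), 'qvel': array([ 0.00033796, -0.00297645, -0.00035461, -0.00145413,  0.0014785 ,
       -0.00059155,  0.00232326]), 'tau': array([
[... 184 characters left out ...]
), 'orientation': array([-3.09765192e+00, -5.13903285e-01,  6.23200671e-04]), 'contact_force': array([-0.45823258,  0.40527834, -0.12772691]), 'moment': array([-0.01842723,  0.03316306,  0.03257889]), 'gripper_force': 0.0, 'grip_width': 0.08559026853102379}
{'vertical_fov': 65.5680514678213, 'cx': 320.14656112545777, 'cy': 205.18162233765287, 'T_tool_cam': array([[-2.29405172e-04,  9.64891578e-01,  2.62648415e-01,
         6.52308924e-02],
       [ 9.99998630e-01,  6.51941591e-04, -1.52160862e-03,
         2.39603629e-04],
       [-1.63941877e-03,  2.62647706e-01, -9.64890406e-01,
        -1.44462282e-01],
       [ 0.00000000e+00,  0.00000000e+00,  0.00000000e+00,
         1.00000000e+00]])}
```

View pics/top0.png

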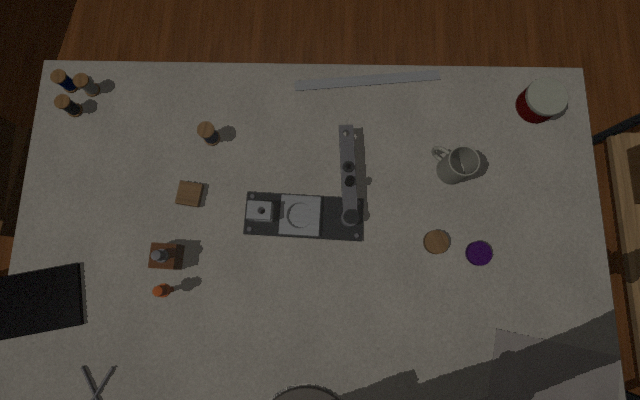

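View pics/side0.png

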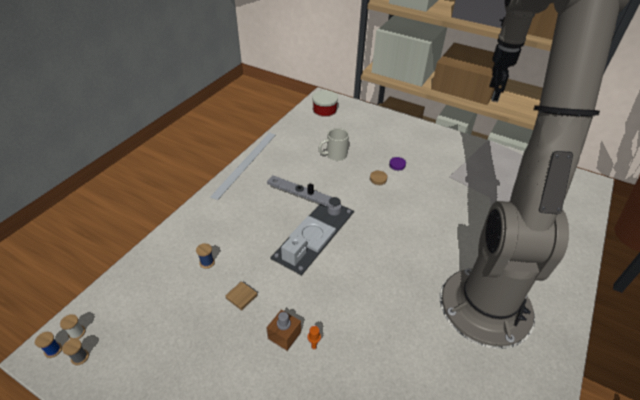

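Top view: round things like the base are wood at (437,241) and purple at (479,253); the wood one fits. The pins are steel in its block at (162,256) and orange at (160,291); the steel one fits. Nest is at (300,215), fork at (261,211), hinge at (350,216), and the arm is open towards +x. Confirming in one crop and measuring.

```bash
cat > m.py <<'E'
from h import *
D=np.load('top0.npz'); im,W=D['im'],D['W']; ok=D['d']>0
def seg(n,u0,u1,v0,v1,z0,z1):
    m=np.zeros((400,640),bool); m[v0:v1,u0:u1]=1; m&=ok&(W[...,2]>z0)&(W[...,2]<z1)
    p=W[m]; 
    if len(p)<3: print(n,len(p)); return
    rc=cv2.minAreaRect((p[:,:2]*1000).astype(np.float32))
    (cx,cy),rad=cv2.minEnclosingCircle((p[:,:2]*1000).astype(np.float32))
    print(n,len(p),'med',np.round(np.median(p,0)*1000,1),'rect',np.round(rc[0],1),np.round(rc[1],1),round(rc[2],1),'circ',round(cx,1),round(cy,1),round(rad,1))
seg('table',380,420,300,340,-.1,.1)
seg('round',415,458,222,262,.010,.03)
seg('purple',460,500,235,272,.010,.03)
seg('square',165,215,170,215,.010,.03)
seg('block',140,190,235,275,.046,.060)
seg('knob',140,190,235,275,.075,.105)
seg('orange',140,205,277,305,.02,.12)
seg('plate',270,330,185,245,.015,.026)
seg('base',235,370,185,250,.004,.012)
seg('fork',235,280,195,230,.055,.068)
seg('arm',325,370,120,235,.038,.050)
seg('handle',325,370,120,210,.065,.085)
seg('mug',425,490,130,195,.03,.1)
seg('spool',190,235,115,150,.03,.08)
a=cv2.resize(im[215:280,400:510],None,fx=4,fy=4); b=cv2.resize(im[225:305,130:210],None,fx=4,fy=4); c=cv2.resize(im[115:245,240:370],(320,320))
g=np.zeros((580,770,3),np.uint8); g[:260,:440]=a; g[:320,450:770]=b; g[260:580,:320]=c
cv2.imwrite('pics/crop0.png',cv2.convertScaleAbs(g,alpha=1.8))
E
python3 m.py
```

```text
table 1597 med [ 269.2 -224.9    0.6] rect [ 269.2 -226.1] [92.1 99.4] 0.5 circ 269.4 -225.4 67.1
round 476 med [ 458.6 -316.1   18.5] rect [ 458.3 -317.5] [57.1 59.2] 0.3 circ 458.2 -317.1 30.0
purple 485 med [ 431.6 -420.6   18.5] rect [ 433.  -422.5] [56.7 60.4] 0.9 circ 432.4 -422.7 30.7
square 571 med [571.1 305.4  18. ] rect [572.2 306.8] [60.2 60.7] 81.3 circ 572.3 307.3 40.5
block 510 med [412.  335.4  56.1] rect [412.7 343.8] [61.8 59.9] 87.5 circ 413.3 344.1 41.3
knob 111 med [412.4 339.8  91.2] rect [413.2 342.4] [20.8 22.3] 1.5 circ 412.5 342.8 11.8
orange 204 med [334.5 328.8  75.3] rect [334.3 332. ] [29.4 27.6] 0.9 circ 334.2 334.1 16.4
plate 1150 med [518.2  23.3  20.2] rect [520.7  32.7] [118.3 100.3] 87.4 circ 520.0 24.3 70.2
base 2644 med [506.4 -30.8   8.5] rect [518.3  18.1] [337.7 157.2] 89.4 circ 502.5 19.9 171.4
fork 422 med [523.6 122.   61.1] rect [525.1 120.3] [58.4 45.2] 87.7 circ 524.5 121.0 35.8
arm 1135 med [628.7 -95.9  45.5] rect [624.1 -96. ] [254.9  36.3] 2.6 circ 624.5 -101.7 127.6
handle 73 med [598.2 -95.8  77.7] rect [598.4 -97.2] [20.  20.3] 50.0 circ 598.8 -97.2 10.7
mug 917 med [ 651.5 -361.9   68.9] rect [ 658.5 -361.2] [102.3  75.9] 23.8 circ 657.7 -352.6 55.5
spool 280 med [723.8 261.   59.5] rect [726.5 262.4] [42.1 42.6] 44.4 circ 726.9 263.0 22.3
```

View pics/crop0.png

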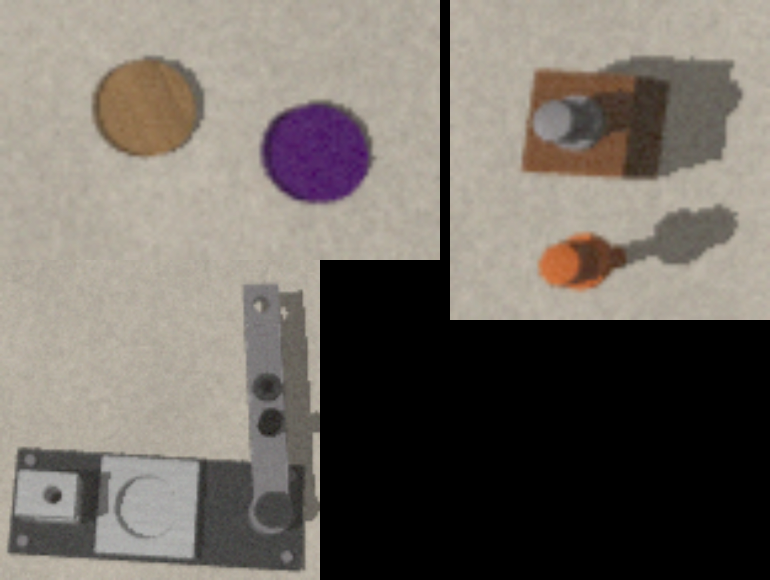

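The crop confirms it: the wooden disc is at left (148,107), the purple disc is separate, and the steel pin stands in the block with the orange one outside. Moving over the wooden disc.

Emit:
servo_tool([
  [0,0,6.8,24,32,-8,0],
  [0,0,13.6,48,64,-16,0],
  [0,0,20.4,72,96,-24,0],
  [0,0,27.2,96,128,-32,0],
  [0,0,34,120,160,-40,0],
])

```text
clock: 0.52
tcp_pos: [0.3386, -0.477, 0.1907]
orientation: [-2.809, -1.406, 0.0]
contact_force: [1.5, -0.0, 0.1]
grip_width: 0.0853
gripper_force: 0.0
```

Emit:
servo_tool([
  [0,0,6.9,24,32,-12,0],
  [0,0,13.8,48,64,-24,0],
  [0,0,20.7,72,96,-36,0],
  [0,0,27.6,96,128,-48,0],
  [0,0,34.6,120,161,-60,0],
])

```text
clock: 0.93
tcp_pos: [0.4579, -0.3171, 0.131]
orientation: [-2.264, -2.178, 0.0]
contact_force: [0.6, -0.2, -0.5]
grip_width: 0.0856
gripper_force: 0.0
```

Emit:
servo_tool([
  [0,0,0,0,0,0,0],
  [0,0,0,0,0,0,0],
  [0,0,0,0,0,0,0],
])

```text
clock: 1.18
tcp_pos: [0.4568, -0.3192, 0.1314]
orientation: [-2.271, -2.17, 0.001]
contact_force: [-0.3, -1.0, 0.4]
grip_width: 0.0853
gripper_force: 0.0
```

```bash
cat > w.py <<'E'
import sys
from h import *
def pose():
    o=r.get_obs(); M=R.from_rotvec(o['orientation']).as_matrix()
    print('t',round(o['clock'],2),'tcp',np.round(o['tcp_pos']*1000,1),'yaw',round(np.degrees(np.arctan2(M[1,0],M[0,0])),2),'zax',np.round(M[:,2],4),'w',round(o['grip_width']*1000,1),'F',np.round(o['contact_force'],1),'gf',round(o['gripper_force'],1))
def seg(W,d,n,z0,z1,box=None,show=True):
    m=(d>0)&(W[...,2]>z0)&(W[...,2]<z1)
    if box: m&=(W[...,0]>box[0])&(W[...,0]<box[1])&(W[...,1]>box[2])&(W[...,1]<box[3])
    k=np.ones((3,3),np.uint8); mm=cv2.morphologyEx(m.astype(np.uint8),cv2.MORPH_OPEN,k)
    nn,l,s,cc=cv2.connectedComponentsWithStats(mm)
    if nn<2: print(n,'none'); return
    j=1+np.argmax(s[1:,4]); p=W[l==j]*1000; q=p[:,:2].astype(np.float32)
    rc=cv2.minAreaRect(q); (cx,cy),rad=cv2.minEnclosingCircle(q)
    print(n,len(p),'med',np.round(np.median(p,0),1),'rect',np.round(rc[0],1),np.round(rc[1],1),round(rc[2],1),'circ',round(cx,1),round(cy,1),round(rad,1),'px',np.round(cc[j]))
    return l==j
def look(n='wrist'):
    pose(); im,d,c,T,f=cam(n); return im,d,world(d,c,T,f)
E
python3 - <<'E'
from w import *
im,d,W=look(); cv2.imwrite('pics/w1.png',im)
seg(W,d,'disc',.012,.025,(.41,.51,-.37,-.265)); seg(W,d,'table',-.01,.01)
E
```

```text
t 1.18 tcp [ 456.8 -319.2  131.4] yaw 87.38 zax [-9.e-04 -1.e-04 -1.e+00] w 85.3 F [-0.3 -1.   0.4] gf 0.0
disc 3751 med [ 458.1 -315.9   20. ] rect [ 457.8 -316.9] [58.9 59. ] 89.9 circ 458.0 -317.2 29.9 px [323. 196.]
table 178685 med [ 428.4 -269.8    2. ] rect [ 427.7 -333.6] [346.8 628.4] 87.8 circ 408.9 -335.2 341.4 px [294. 148.]
```

Emit:
servo_tool([
  [0,0,0,0,0,-40,0],
  [0,0,0,0,0,-80,0],
  [0,0,0,0,0,-115,0],
  [0,0,0,0,0,-124,0],
  [0,0,0,0,0,-124,0],
])

```text
clock: 1.65
tcp_pos: [0.4546, -0.3193, 0.0055]
orientation: [-2.27, -2.165, 0.003]
contact_force: [-0.3, 0.0, 0.1]
grip_width: 0.0852
gripper_force: 0.0
```

Emit:
servo_tool([
  [0,0,0,0,0,0,0.5],
  [0,0,0,0,0,0,0.5],
  [0,0,0,0,0,0,0.5],
  [0,0,0,0,0,0,0.5],
  [0,0,0,0,0,0,0.5],
], force=30)

```text
clock: 2.07
tcp_pos: [0.4587, -0.3202, 0.0105]
orientation: [2.268, 2.167, 0.001]
contact_force: [-1.0, -0.1, 4.5]
grip_width: 0.0573
gripper_force: 30.8
```

```bash
python3 - <<'E'
from w import *
im,d,W=look(); cv2.imwrite('pics/w2.png',im)
seg(W,d,'disc',.012,.027,(.41,.51,-.37,-.265))
E
```

```text
t 2.07 tcp [ 458.7 -320.2   10.5] yaw 87.39 zax [ 0.0034 -0.0028 -1.    ] w 57.3 F [-1.  -0.1  4.5] gf 30.8
disc 11995 med [ 458.2 -314.4   20. ] rect [ 458.3 -317.5] [60.3 60.8] 42.6 circ 458.5 -311.8 35.3 px [320. 252.]
```

View pics/w2.png

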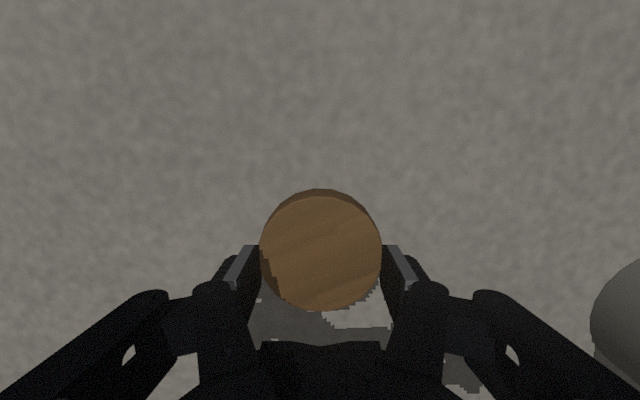

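The wrist view shows the disc centred between the pads (320,250). The pads' forward swing lifted the TCP to 10.5 mm, so the disc reaches about 10 mm below the fingertips, which suits the nest. Lifting and looking at the jig.

Emit:
servo_tool([
  [0,0,0,0,0,15,0.5],
  [0,0,0,0,0,40,0.5],
  [0,0,0,5,30,75,0.5],
  [0,0,0,10,65,95,0.5],
  [0,0,0,16,100,105,0.5],
])

```text
clock: 2.53
tcp_pos: [0.4753, -0.2201, 0.1175]
orientation: [2.27, 2.162, 0.004]
contact_force: [1.1, 0.4, -0.8]
grip_width: 0.0575
gripper_force: 32.2
```

Emit:
servo_tool([
  [0,0,0,8,40,0,0.5],
  [0,0,0,16,80,0,0.5],
  [0,0,0,24,120,0,0.5],
  [0,0,0,32,160,0,0.5],
  [0,0,0,32,160,0,0.5],
])

```text
clock: 2.95
tcp_pos: [0.5082, -0.0489, 0.1156]
orientation: [2.257, 2.183, 0.012]
contact_force: [-1.0, 0.4, -0.2]
grip_width: 0.0573
gripper_force: 32.3
```

```bash
python3 - <<'E'
from w import *
im,d,W=look(); cv2.imwrite('pics/w3.png',im); np.savez('w3.npz',im=im,d=d,W=W)
o=r.get_obs(); t=o['tcp_pos']
seg(W,d,'disc',t[2]-.01,t[2]+.03,(t[0]-.026,t[0]+.026,t[1]-.05,t[1]+.05))
seg(W,d,'plate',.015,.027); seg(W,d,'fork',.055,.068); seg(W,d,'base',.004,.0145)
E
```

```text
t 2.95 tcp [508.2 -48.9 115.6] yaw 88.11 zax [ 0.0066  0.0041 -1.    ] w 57.3 F [-1.   0.4 -0.2] gf 32.3
disc 11381 med [507.6 -42.2 125. ] rect [507.3 -45.7] [60. 52.] 90.0 circ 507.7 -45.7 30.1 px [320. 250.]
plate 13778 med [519.9  33.2  21.8] rect [519.7  24.1] [100.5 100.3] 87.3 circ 520.0 23.7 70.5 px [333. 103.]
fork 263 med [592.8 -87.8  61.3] rect [594.7 -89.6] [19.4  6.7] 28.8 circ 596.1 -92.2 9.7 px [444. 272.]
base 5200 med [515.5  85.9   9.8] rect [520.2  38.5] [124.  110.2] 87.5 circ 520.1 37.9 82.4 px [327.  27.]
```

View pics/w3.png

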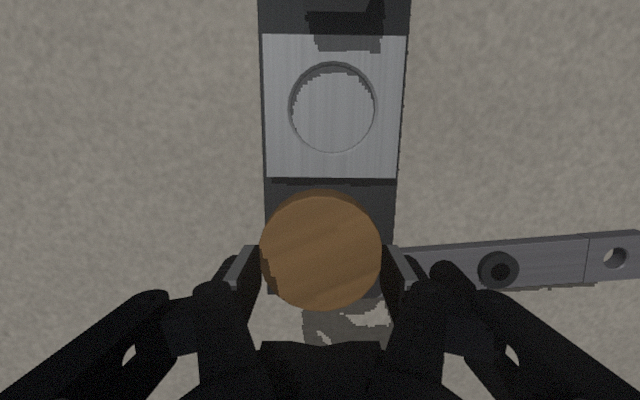

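```bash
cat >> w.py <<'E'
def hole(W,d,z0,z1,zr,tag='hole',near=None):
    "centre of round holes in a plate at height zr: contours inside the plate mask, rays cut with the plane"
    m=((d>0)&(W[...,2]>z0)&(W[...,2]<z1)).astype(np.uint8)
    cs,h=cv2.findContours(m,cv2.RETR_CCOMP,cv2.CHAIN_APPROX_NONE)
    for c,hh in zip(cs,h[0]):
        if hh[3]>=0 and cv2.contourArea(c)>60:
            p=np.array([W[v,u] for u,v in c[:,0]])[:,:2]*1000
            (x,y),rad=cv2.minEnclosingCircle(p.astype(np.float32)); A=np.c_[2*p,np.ones(len(p))]; s=np.linalg.lstsq(A,(p**2).sum(1),rcond=None)[0]
            print(tag,len(p),'ls',np.round(s[:2],1),round(np.sqrt(s[2]+s[0]**2+s[1]**2),1),'enc',round(x,1),round(y,1),round(rad,1))
E
python3 - <<'E'
from w import *
D=np.load('w3.npz'); W,d,im=D['W'],D['d'],D['im']
hole(W,d,.0175,.027,.02,'nest'); hole(W,d,.042,.05,.045,'arm')
m=(d>0)&(im[...,2]>im[...,0]*1.6)&(W[...,2]>.118)&(W[...,2]<.132)
mm=cv2.morphologyEx(m.astype(np.uint8),cv2.MORPH_OPEN,np.ones((3,3),np.uint8)); p=W[mm>0][:,:2]*1000
print('disc',len(p),p.min(0),p.max(0),cv2.minEnclosingCircle(p.astype(np.float32)),np.median(W[mm>0][:,2]))
T=np.load('top0.npz'); hole(T['W'],T['d'],.0165,.025,.02,'topnest')
seg(T['W'],T['d'],'topplate',.0165,.026,(.46,.58,-.04,.08))
pose()
E
```

```text
nest 246 ls [519.5  24. ] 31.4 enc 519.5 23.9 31.9
arm 67 ls [727.8 -90. ] 8.9 enc 727.7 -90.0 9.8
disc 11305 [478.74821432 -75.01648955] [536.49305923 -15.72277806] ((507.6851501464844, -45.42930603027344), 29.822708129882812) 0.12501595466743706
topnest 73 ls [520.3  23.5] 32.4 enc 519.3 23.6 34.8
topplate 1078 med [519.2  23.   20.3] rect [520.3  23.6] [100.1 100.3] 87.4 circ 520.5 23.8 70.2 px [299. 215.]
t 3.0 tcp [507.3 -53.4 115.1] yaw 87.94 zax [ 0.005   0.0015 -1.    ] w 57.7 F [-0.1 -0.4 -0.7] gf 32.2
```

Emit:
servo_tool([
  [0,0,0,0,0,0,0.5],
  [0,0,0,0,0,0,0.5],
  [0,0,0,0,0,0,0.5],
  [0,0,0,0,0,0,0.5],
  [0,0,0,0,0,0,0.5],
])

```text
clock: 3.42
tcp_pos: [0.5051, -0.0601, 0.1127]
orientation: [2.273, 2.169, -0.0]
contact_force: [0.9, 0.1, -1.1]
grip_width: 0.0577
gripper_force: 32.2
```

```bash
cat > d.py <<'E'
from w import *
for i in range(2):
    im,d,W=look(); t=r.get_obs()['tcp_pos'][2]
    hole(W,d,.0175,.027,.02,'nest')
    m=(d>0)&(im[...,2]>im[...,0]*1.6)&(W[...,2]>t)&(W[...,2]<t+.016)
    mm=cv2.morphologyEx(m.astype(np.uint8),cv2.MORPH_OPEN,np.ones((3,3),np.uint8)); q=W[mm>0]*1000; p=q[:,:2].astype(np.float32)
    A=np.c_[q[:,:2],np.ones(len(q))]; print('disc',cv2.minEnclosingCircle(p),'z',np.median(q[:,2]),'tilt',np.linalg.lstsq(A,q[:,2],rcond=None)[0][:2])
pose()
E
python3 d.py
```

```text
t 3.42 tcp [505.1 -60.1 112.7] yaw 87.31 zax [ 0.e+00 -3.e-04 -1.e+00] w 57.7 F [ 0.9  0.1 -1.1] gf 32.2
nest 255 ls [519.5  23.9] 31.4 enc 519.4 23.9 31.9
disc ((504.7296447753906, -56.71063995361328), 30.02099609375) z 122.15386819333726 tilt [-0.00390029 -0.01745775]
t 3.47 tcp [505.2 -59.8 112.7] yaw 87.34 zax [-0.e+00 -2.e-04 -1.e+00] w 57.3 F [-0.2  0.1 -0.2] gf 32.2
nest 256 ls [519.5  23.9] 31.4 enc 519.6 24.0 31.9
disc ((504.8262939453125, -56.23798370361328), 29.84610939025879) z 122.09787191931764 tilt [-0.00296806 -0.01647205]
t 3.52 tcp [505.1 -59.5 112.6] yaw 87.36 zax [-1.e-04 -1.e-04 -1.e+00] w 57.4 F [-0.6  0.5 -0.8] gf 32.2
```

Emit:
servo_tool([
  [0,0,0,5,30,-10,0.5],
  [0,0,0,11,60,-30,0.5],
  [0,0,0,14.7,80.3,-50,0.5],
  [0,0,0,14.7,80.3,-64,0.5],
  [0,0,0,14.7,80.3,-64,0.5],
])

```text
clock: 3.93
tcp_pos: [0.5181, 0.0228, 0.0462]
orientation: [-2.265, -2.172, 0.005]
contact_force: [0.4, -0.3, -1.5]
grip_width: 0.0577
gripper_force: 32.3
```

Emit:
servo_tool([
  [0,0,0,0,0,0,0.5],
  [0,0,0,0,0,0,0.5],
  [0,0,0,0,0,0,0.5],
  [0,0,0,0,0,0,0.5],
])

```text
clock: 4.27
tcp_pos: [0.5207, 0.0206, 0.0496]
orientation: [2.271, 2.168, 0.002]
contact_force: [0.1, 0.1, -0.7]
grip_width: 0.0578
gripper_force: 32.3
```

```bash
sed -i 's/^    hole.*//' d.py; python3 d.py
```

```text
t 4.27 tcp [520.7  20.6  49.6] yaw 87.34 zax [ 1.8e-03 -3.0e-04 -1.0e+00] w 57.8 F [ 0.1  0.1 -0.7] gf 32.3
disc ((520.3162231445312, 23.976905822753906), 29.956613540649414) z 59.050038759118436 tilt [-0.00153828 -0.01342734]
t 4.32 tcp [520.6  20.7  49.5] yaw 87.36 zax [ 1.6e-03 -2.0e-04 -1.0e+00] w 57.7 F [ 0.9  0.7 -0.7] gf 32.3
disc ((520.0582885742188, 23.757526397705078), 30.263139724731445) z 58.954061063996065 tilt [-0.00087808 -0.0149294 ]
t 4.37 tcp [520.4  20.9  49.4] yaw 87.37 zax [ 1.4e-03 -2.0e-04 -1.0e+00] w 57.0 F [-0.5  0.3 -0.5] gf 32.3
```

Emit:
servo_tool([
  [0,0,0,-0.6,0,-8,0.5],
  [0,0,0,-0.6,0,-16,0.5],
  [0,0,0,-0.6,0,-22,0.5],
  [0,0,0,-0.6,0,-26,0.5],
  [0,0,0,-0.6,0,-27,0.5],
])

```text
clock: 4.78
tcp_pos: [0.5188, 0.0213, 0.021]
orientation: [-2.27, -2.171, 0.003]
contact_force: [-4.7, -1.8, 14.8]
grip_width: 0.0573
gripper_force: 41.2
```

Emit:
servo_tool([
  [0,0,0,0,0,0,0.5],
  [0,0,0,0,0,0,0.5],
  [0,0,0,0,0,0,0.5],
])

```text
clock: 5.03
tcp_pos: [0.519, 0.0214, 0.0213]
orientation: [-2.27, -2.171, 0.001]
contact_force: [0.3, -1.0, 0.4]
grip_width: 0.0574
gripper_force: 39.9
```

```bash
python3 d.py
```

```text
t 5.03 tcp [519.   21.4  21.3] yaw 87.44 zax [-8.e-04 -2.e-04 -1.e+00] w 57.4 F [ 0.3 -1.   0.4] gf 39.9
disc ((518.6342163085938, 25.16358757019043), 29.86465835571289) z 32.1870507923836 tilt [-0.00703548 -0.0175472 ]
t 5.08 tcp [519.2  21.5  21.3] yaw 87.44 zax [-4.e-04  0.e+00 -1.e+00] w 57.3 F [-0.1  0.2  0.1] gf 39.8
disc ((518.5670166015625, 25.30208396911621), 29.8442325592041) z 32.20248223997801 tilt [-0.00535009 -0.0168874 ]
t 5.13 tcp [519.3  21.6  21.4] yaw 87.45 zax [-1.e-04  2.e-04 -1.e+00] w 57.4 F [-0.2 -0.3 -1. ] gf 39.8
```

The disc top reads about 30 mm, so it is on the floor of the nest. Releasing and rising.

Emit:
servo_tool([
  [0,0,0,0,0,0,0.2],
  [0,0,0,0,0,1,0],
  [0,0,0,0,0,1,0],
  [0,0,0,0,0,8,0],
  [0,0,0,0,0,30,0],
])

```text
clock: 5.55
tcp_pos: [0.5173, 0.0213, 0.0501]
orientation: [-2.268, -2.169, 0.006]
contact_force: [-0.1, -0.0, 0.3]
grip_width: 0.0852
gripper_force: 0.0
```

Emit:
servo_tool([
  [0,0,0,0,0,40,0],
  [0,0,0,5,-25,70,0],
  [0,0,0,10,-50,80,0],
  [0,0,0,15,-70,80,0],
  [0,0,0,15,-70,80,0],
])

```text
clock: 5.97
tcp_pos: [0.5358, -0.0539, 0.1334]
orientation: [2.275, 2.161, 0.001]
contact_force: [-0.1, -0.1, 0.1]
grip_width: 0.0854
gripper_force: 0.0
```

Emit:
servo_tool([
  [0,0,0,0,0,0,0],
  [0,0,0,0,0,0,0],
  [0,0,0,0,0,0,0],
])

```text
clock: 6.22
tcp_pos: [0.5339, -0.0472, 0.1315]
orientation: [-2.268, -2.173, 0.0]
contact_force: [0.1, -0.3, 0.1]
grip_width: 0.0856
gripper_force: 0.0
```

```bash
python3 - <<'E'
from w import *
im,d,W=look(); cv2.imwrite('pics/w4.png',im)
m=seg(W,d,'disc',.0265,.036,(.46,.58,-.03,.08)); q=W[m]*1000
print('tilt',np.linalg.lstsq(np.c_[q[:,:2],np.ones(len(q))],q[:,2],rcond=None)[0])
seg(W,d,'plate',.0175,.0265,(.45,.59,-.05,.1)); seg(W,d,'handle',.07,.09,(.54,.65,-.16,-.05)); seg(W,d,'post',.046,.065,(.47,.55,-.16,-.05)); hole(W,d,.042,.052,.045)
m=(d>0)&(W[...,2]>.042)&(W[...,2]<.052)
seg(W,d,'arm',.042,.052,(.5,.8,-.16,-.04))
im,d,W=look('top'); seg(W,d,'tophandle',.07,.09,(.54,.65,-.16,-.05))
E
```

```text
t 6.22 tcp [533.9 -47.2 131.5] yaw 87.54 zax [-7.e-04  7.e-04 -1.e+00] w 85.6 F [ 0.1 -0.3  0.1] gf 0.0
disc 5044 med [518.9  25.6  31.9] rect [518.9  24.7] [58.9 58.5] 87.9 circ 518.7 24.9 30.0 px [297. 111.]
tilt [-7.15071934e-04 -1.03750380e-03  3.22734906e+01]
plate 11688 med [520.8  32.   21.9] rect [519.4  24. ] [100.5 100.5] 87.6 circ 520.0 24.0 69.9 px [299. 108.]
handle 385 med [592.6 -93.5  79.3] rect [593.1 -95.8] [21.7 10.9] 85.6 circ 597.7 -96.2 10.9 px [407. 281.]
post 2569 med [523.3 -98.8  51.5] rect [ 523.1 -100. ] [54.5 36.3] 2.5 circ 525.1 -99.4 29.3 px [311. 273.]
hole 131 ls [522.4 -97.3] 6.4 enc 521.6 -97.6 9.9
hole 64 ls [519.  -89.2] 4.5 enc 519.2 -90.1 7.0
hole 53 ls [727.8 -90.2] 8.9 enc 727.5 -90.2 9.9
arm 9519 med [659.4 -90.2  47. ] rect [630.8 -95. ] [241.8  37.5] 2.7 circ 630.7 -94.9 122.0 px [458. 257.]
t 6.27 tcp [534.  -47.1 131.4] yaw 87.56 zax [-7.e-04  6.e-04 -1.e+00] w 85.0 F [-0.5 -0.1  0.9] gf 0.0
tophandle none
```

View pics/w4.png

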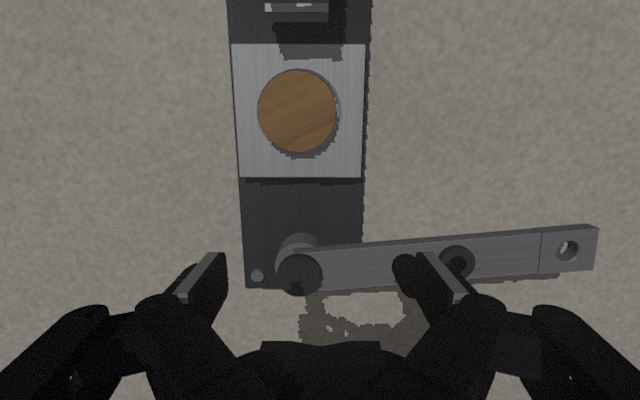

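The disc is flat and centred in the nest at (297,111), the handle is beside the right finger, and the arm hole is at (568,249). I get hinge (513.9,-101), arm angle 1.476 rad, and handle (598.8,-96.7).

Emit:
servo_tool([
  [0,0,-7,13,-10,0,0],
  [0,0,-14,26,-20,0,0],
  [0,0,-21,39,-30,0,0],
  [0,0,-28,52,-40,0,0],
  [0,0,-35,64,-49.6,0,0],
])

```text
clock: 6.73
tcp_pos: [0.599, -0.0976, 0.1314]
orientation: [-2.821, -1.381, 0.0]
contact_force: [-0.4, 0.5, 1.1]
grip_width: 0.0853
gripper_force: 0.0
```

Emit:
servo_tool([
  [0,0,-7,0,0,0,0],
  [0,0,-14,0,0,0,0],
  [0,0,-21,0,0,0,0],
  [0,0,-28,0,0,0,0],
  [0,0,-35,0,0,0,0],
])

```text
clock: 7.15
tcp_pos: [0.5982, -0.097, 0.1313]
orientation: [-3.106, -0.469, 0.001]
contact_force: [-0.4, -1.1, -0.2]
grip_width: 0.0858
gripper_force: 0.0
```

Emit:
servo_tool([
  [0,0,-7,0,0,0,0],
  [0,0,-14,0,0,0,0],
  [0,0,-14.6,0,0,-20,0],
  [0,0,-14.6,0,0,-40,0],
  [0,0,-14.6,0,0,-40,0],
])

```text
clock: 7.57
tcp_pos: [0.5956, -0.0966, 0.088]
orientation: [-3.14, -0.081, 0.01]
contact_force: [-0.8, 0.8, -0.1]
grip_width: 0.0857
gripper_force: 0.0
```

```bash
python3 - <<'E'
from w import *
im,d,W=look(); seg(W,d,'handle',.073,.088,(.57,.63,-.13,-.07)); pose()
E
```

```text
t 7.57 tcp [595.6 -96.6  88. ] yaw 2.95 zax [-6.6e-03  8.0e-04 -1.0e+00] w 85.7 F [-0.8  0.8 -0.1] gf 0.0
handle 1310 med [600.1 -96.6  79.7] rect [598.7 -96.6] [21.3 21.1] 17.2 circ 598.7 -96.6 11.0 px [319. 241.]
t 7.62 tcp [596.6 -96.9  89.7] yaw 2.93 zax [-4.7e-03  7.0e-04 -1.0e+00] w 85.5 F [0.  0.2 0. ] gf 0.0
```

Emit:
servo_tool([
  [0,0,0,0,0,-18,0],
  [0,0,0,0,0,-34,0],
  [0,0,0,0,0,-36,0.3],
  [0,0,0,0,0,-36,1],
  [0,0,0,0,0,-36,1],
], force=25)

```text
clock: 8.03
tcp_pos: [0.5991, -0.098, 0.0568]
orientation: [3.141, 0.078, 0.002]
contact_force: [-0.0, 0.1, 0.4]
grip_width: 0.0515
gripper_force: 0.0
```

Emit:
servo_tool([
  [0,0,0,0,0,0,1],
  [0,0,0,0,0,0,1],
  [0,0,0,0,0,0,1],
  [0,0,0,0,0,0,1],
  [0,0,0,0,0,0,1],
])

```text
clock: 8.45
tcp_pos: [0.5993, -0.0978, 0.057]
orientation: [-3.14, -0.078, -0.003]
contact_force: [-0.3, 1.9, 6.7]
grip_width: 0.0215
gripper_force: 25.0
```

```bash
python3 - <<'E'
from w import *
pose()
H=np.array([513.9,-101.0]); a0=np.radians(2.9); p0=H+85*np.array([np.cos(a0),np.sin(a0)])
for k in range(1,4):
    s=np.radians(2.9+(k-1)*30)
    for j in range(1,6):
        a=s+np.radians(6*j); print(6*j,np.round(85*np.array([np.cos(a)-np.cos(s),np.sin(a)-np.sin(s)]),1))
E
```

```text
t 8.45 tcp [599.3 -97.8  57. ] yaw 2.85 zax [ 2.e-03  2.e-04 -1.e+00] w 21.5 F [-0.3  1.9  6.7] gf 25.0
6 [-0.9  8.8]
12 [-2.7 17.6]
18 [-5.5 26. ]
24 [-9.1 34.2]
30 [-13.5  41.9]
6 [-5.2  7.2]
12 [-11.2  13.8]
18 [-17.8  19.8]
24 [-24.9  25. ]
30 [-32.6  29.5]
6 [-8.1  3.6]
12 [-16.6   6.4]
18 [-25.3   8.3]
24 [-34.1   9.2]
30 [-43.    9.2]
```

Emit:
servo_tool([
  [0,0,6,-0.9,8.8,0,1],
  [0,0,12,-2.7,17.6,0,1],
  [0,0,18,-5.5,26,0,1],
  [0,0,24,-9.1,34.2,0,1],
  [0,0,30,-13.5,41.9,0,1],
])

```text
clock: 8.87
tcp_pos: [0.5874, -0.0567, 0.057]
orientation: [3.009, 0.894, 0.008]
contact_force: [4.1, -2.0, 0.3]
grip_width: 0.0213
gripper_force: 24.6
```

Emit:
servo_tool([
  [0,0,6,-5.2,7.2,0,1],
  [0,0,12,-11.2,13.8,0,1],
  [0,0,18,-17.8,19.8,0,1],
  [0,0,24,-24.9,25,0,1],
  [0,0,30,-32.6,29.5,0,1],
])

```text
clock: 9.28
tcp_pos: [0.5555, -0.0257, 0.0571]
orientation: [2.674, 1.644, 0.011]
contact_force: [6.8, 0.9, -1.3]
grip_width: 0.0212
gripper_force: 24.5
```

Emit:
servo_tool([
  [0,0,6,-8.1,3.6,0,1],
  [0,0,12,-16.6,6.4,0,1],
  [0,0,18,-25.3,8.3,0,1],
  [0,0,21,-29.7,8.9,0,1],
  [0,0,23,-32.6,9.1,0,1],
])

```text
clock: 9.7
tcp_pos: [0.5226, -0.0155, 0.057]
orientation: [2.293, 2.144, 0.011]
contact_force: [7.0, 5.4, -1.7]
grip_width: 0.0212
gripper_force: 24.6
```

Emit:
servo_tool([
  [0,0,1,-1.5,0,0,1],
  [0,0,1.5,-3,0,0,1],
  [0,0,1.5,-3.5,0,0,1],
  [0,0,1.5,-3.5,0,0,1],
  [0,0,1.5,-3.5,0,0,1],
])

```text
clock: 10.12
tcp_pos: [0.519, -0.0155, 0.057]
orientation: [2.268, 2.17, 0.009]
contact_force: [4.4, 5.4, 1.0]
grip_width: 0.0209
gripper_force: 24.9
```

```bash
cat > a.py <<'E'
from w import *
pose(); im,d,W=look('top'); cv2.imwrite('pics/top1.png',im)
seg(W,d,'arm',.041,.051,(.47,.60,-.16,.1)); seg(W,d,'fork',.055,.068,(.47,.58,.08,.18)); hole(W,d,.054,.068,.061)
E
python3 a.py
```

```text
t 10.12 tcp [519.  -15.5  57. ] yaw 87.47 zax [ 0.006   0.0024 -1.    ] w 20.9 F [4.4 5.4 1. ] gf 24.9
t 10.12 tcp [519.  -15.5  57. ] yaw 87.47 zax [ 0.006   0.0024 -1.    ] w 20.9 F [4.4 5.4 1. ] gf 24.9
arm 337 med [521.8  64.3  45.3] rect [523.   60.7] [62.7 35.9] 87.1 circ 523.3 60.2 35.0 px [282. 212.]
fork 425 med [523.7 121.8  61.1] rect [524.7 120.3] [58.3 44.2] 87.3 circ 524.4 120.5 35.4 px [258. 210.]
hole 41 ls [413.7 352.3] 17.2 enc 415.9 352.0 20.7
```

Emit:
servo_tool([
  [0,0,0,-2,0,0,1],
  [0,0,0,-3,0,0,1],
  [0,0,0,-4,0,0,1],
  [0,0,0,-4,0,0,1],
  [0,0,0,-4,0,0,1],
])

```text
clock: 10.58
tcp_pos: [0.5184, -0.0153, 0.0571]
orientation: [2.266, 2.167, 0.018]
contact_force: [13.6, 6.2, -11.3]
grip_width: 0.0209
gripper_force: 25.2
```

```bash
python3 a.py
```

```text
t 10.58 tcp [518.4 -15.3  57.1] yaw 87.44 zax [ 0.0122  0.004  -0.9999] w 20.9 F [ 13.6   6.2 -11.3] gf 25.2
t 10.58 tcp [518.4 -15.3  57.1] yaw 87.44 zax [ 0.0122  0.004  -0.9999] w 20.9 F [ 13.6   6.2 -11.3] gf 25.2
arm 336 med [519.8  63.5  45.3] rect [521.8  59.4] [64.8 36.2] 88.0 circ 520.9 58.8 35.9 px [283. 212.]
fork 424 med [524.  122.3  61.1] rect [524.6 120.4] [58.2 44.1] 87.3 circ 524.5 120.5 35.4 px [258. 210.]
hole 43 ls [413.3 352.5] 17.5 enc 414.6 352.4 20.9
```

The arm is hard against its stop: the force rises and it stops moving. Releasing, rising, and checking.

Emit:
servo_tool([
  [0,0,0,3,0,0,0.5],
  [0,0,0,3.5,0,0,0],
  [0,0,0,3.5,0,0,0],
  [0,0,0,3.5,0,15,0],
  [0,0,0,3.5,0,45,0],
])

```text
clock: 11.05
tcp_pos: [0.5124, -0.0182, 0.0983]
orientation: [-2.269, -2.166, 0.009]
contact_force: [-0.1, -0.6, -0.9]
grip_width: 0.0798
gripper_force: 0.0
```

Emit:
servo_tool([
  [0,0,0,0,10,30,0],
  [0,0,0,0,35,60,0],
  [0,0,0,0,60,80,0],
  [0,0,0,0,60,80,0],
  [0,0,0,0,60,80,0],
])

```text
clock: 11.47
tcp_pos: [0.5159, 0.0436, 0.1819]
orientation: [2.268, 2.171, 0.003]
contact_force: [-0.1, -1.1, -0.5]
grip_width: 0.0854
gripper_force: 0.0
```

Emit:
servo_tool([
  [0,0,0,0,0,0,0],
  [0,0,0,0,0,0,0],
])

```text
clock: 11.63
tcp_pos: [0.5146, 0.0408, 0.1794]
orientation: [-2.274, -2.167, 0.004]
contact_force: [0.3, -0.1, -1.4]
grip_width: 0.0856
gripper_force: 0.0
```

```bash
python3 - <<'E'
from w import *
im,d,W=look(); cv2.imwrite('pics/w5.png',im); np.savez('w5.npz',im=im,d=d,W=W)
seg(W,d,'arm',.041,.0535,(.47,.60,-.06,.09)); seg(W,d,'arm2',.041,.0535,(.47,.60,-.01,.09)); seg(W,d,'fork',.057,.068,(.47,.58,.07,.18)); hole(W,d,.057,.068,.061,'fork'); seg(W,d,'plate',.0175,.0265,(.45,.59,-.05,.1))
im,d,W=look('top');seg(W,d,'toparm',.041,.051,(.47,.60,-.07,.1))
E
```

```text
t 11.63 tcp [514.6  40.8 179.4] yaw 87.24 zax [-0.0026 -0.0011 -1.    ] w 85.6 F [ 0.3 -0.1 -1.4] gf 0.0
arm 4555 med [520.1  39.   47.1] rect [519.2  14.8] [151.  36.] 87.4 circ 519.3 14.8 77.3 px [328. 207.]
arm2 3555 med [520.9  50.9  47.1] rect [520.4  39.9] [100.6  36. ] 87.5 circ 520.3 40.1 53.0 px [328. 188.]
fork 3883 med [524.  124.3  62.8] rect [524.  120.7] [57.8 44.1] 87.3 circ 524.1 120.7 36.1 px [328.  98.]
fork 58 ls [523.6 113.7] 8.2 enc 523.6 113.6 8.6
plate 2517 med [483.   31.6  22.1] rect [484.8  25.6] [99.8 30.5] 87.3 circ 484.8 25.7 51.7 px [291. 201.]
t 11.68 tcp [514.7  40.8 179.3] yaw 87.23 zax [-2.7e-03 -8.0e-04 -1.0e+00] w 85.7 F [-0.2 -0.6  0. ] gf 0.0
toparm none
```

View pics/w5.png

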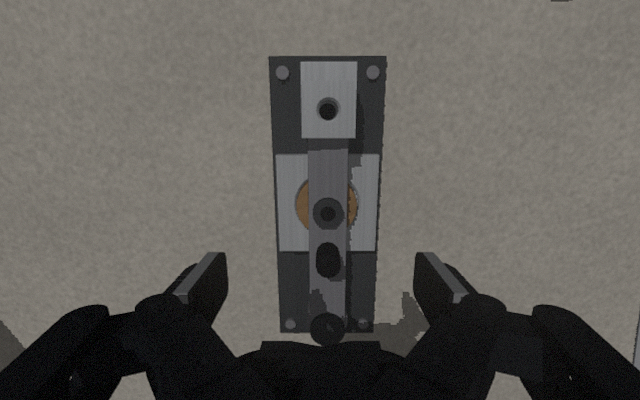

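The view shows the arm over the disc with its end in the fork and the holes in line (fork hole at px (328,109), world (523.6,113.7)). Going to the steel pin, with the fingers part-closed to clear the orange look-alike.

Emit:
servo_tool([
  [0,0,0,-13,38,0,0.4],
  [0,0,0,-26,76,0,0.4],
  [0,0,0,-39,114,0,0.4],
  [0,0,0,-52,152,0,0.4],
  [0,0,0,-65,190,0,0.4],
])

```text
clock: 12.15
tcp_pos: [0.4498, 0.2329, 0.18]
orientation: [-2.274, -2.167, 0.002]
contact_force: [1.2, 1.1, -0.4]
grip_width: 0.0514
gripper_force: 0.0
```

Emit:
servo_tool([
  [0,0,0,-13,37,0,0.4],
  [0,0,0,-26,75,0,0.4],
  [0,0,0,-37,112,-10,0.4],
  [0,0,0,-37,112,-20,0.4],
  [0,0,0,-37,112,-20,0.4],
])

```text
clock: 12.57
tcp_pos: [0.4115, 0.3453, 0.1583]
orientation: [-2.267, -2.173, 0.006]
contact_force: [0.6, -1.1, -0.6]
grip_width: 0.0512
gripper_force: 0.0
```

Emit:
servo_tool([
  [0,0,0,0,0,0,0.4],
  [0,0,0,0,0,0,0.4],
  [0,0,0,0,0,0,0.4],
])

```text
clock: 12.82
tcp_pos: [0.4148, 0.3428, 0.1608]
orientation: [2.275, 2.165, -0.0]
contact_force: [0.9, 0.2, -1.0]
grip_width: 0.0514
gripper_force: 0.0
```

```bash
cat > p.py <<'E'
from w import *
im,d,W=look(); cv2.imwrite('pics/w6.png',im)
B=(.38,.45,.31,.375)
seg(W,d,'knob',.086,.1,B); seg(W,d,'flange',.0605,.07,B); seg(W,d,'block',.053,.0605,B); seg(W,d,'orange',.03,.2,(.3,.37,.29,.37)); pose()
E
python3 p.py
```

```text
t 12.82 tcp [414.8 342.8 160.8] yaw 87.17 zax [ 4.e-04 -7.e-04 -1.e+00] w 51.4 F [ 0.9  0.2 -1. ] gf 0.0
knob 873 med [412.  345.9  93.9] rect [411.9 344.9] [23.  23.1] 86.8 circ 411.9 344.8 11.9 px [317. 212.]
flange 395 med [413.1 353.9  64.1] rect [412.6 350.2] [20.6 31.5] 84.0 circ 411.9 344.7 16.0 px [318. 193.]
block 3779 med [413.  351.1  58.1] rect [411.9 344.4] [60.3 60. ] 87.4 circ 412.3 344.2 42.0 px [318. 197.]
orange 1573 med [337.3 339.7  83.6] rect [334.7 337. ] [28.  31.3] 40.8 circ 333.0 336.0 16.0 px [220. 219.]
t 12.87 tcp [414.8 343.  160.9] yaw 87.18 zax [ 6.e-04 -4.e-04 -1.e+00] w 51.7 F [-0.2  0.2  0.2] gf 0.0
```

The steel pin's knob is at px (317,212), world (411.9,344.8), and its sizes match. Descending and gripping.

Emit:
servo_tool([
  [0,0,0,-2.9,1.9,-30,0.4],
  [0,0,0,-2.9,1.9,-60,0.4],
  [0,0,0,-2.9,1.9,-85,0.4],
  [0,0,0,-2.9,1.9,-94,0.4],
  [0,0,0,-2.9,1.9,-94,0.4],
])

```text
clock: 13.28
tcp_pos: [0.4102, 0.3445, 0.065]
orientation: [2.274, 2.168, -0.006]
contact_force: [-0.1, -0.9, -0.2]
grip_width: 0.0509
gripper_force: 0.0
```

Emit:
servo_tool([
  [0,0,0,0,0,0,0.5],
  [0,0,0,0,0,0,1],
  [0,0,0,0,0,0,1],
  [0,0,0,0,0,0,1],
  [0,0,0,0,0,0,1],
], force=60)

```text
clock: 13.7
tcp_pos: [0.412, 0.3472, 0.0686]
orientation: [2.272, 2.168, 0.005]
contact_force: [-0.5, -0.1, 7.7]
grip_width: 0.0219
gripper_force: 58.7
```

Emit:
servo_tool([
  [0,0,0,0,0,5,1],
  [0,0,0,0,0,20,1],
  [0,0,0,0,0,45,1],
  [0,0,0,0,0,75,1],
  [0,0,0,0,0,95,1],
])

```text
clock: 14.12
tcp_pos: [0.411, 0.3469, 0.1645]
orientation: [-2.272, -2.17, -0.003]
contact_force: [0.7, 1.3, -2.8]
grip_width: 0.0218
gripper_force: 59.7
```

Emit:
servo_tool([
  [0,0,0,16,-33,0,1],
  [0,0,0,32,-66,0,1],
  [0,0,0,48,-99,0,1],
  [0,0,0,64,-132,0,1],
  [0,0,0,80,-165,0,1],
])

```text
clock: 14.53
tcp_pos: [0.4911, 0.1796, 0.1624]
orientation: [2.272, 2.169, 0.001]
contact_force: [0.0, 0.2, -2.0]
grip_width: 0.0221
gripper_force: 59.8
```

Emit:
servo_tool([
  [0,0,0,16,-33,0,1],
  [0,0,0,32,-66,0,1],
  [0,0,0,32,-66,0,1],
  [0,0,0,32,-66,0,1],
  [0,0,0,32,-66,0,1],
])

```text
clock: 14.95
tcp_pos: [0.5225, 0.1155, 0.162]
orientation: [-2.273, -2.169, -0.001]
contact_force: [-1.0, 0.9, -2.3]
grip_width: 0.0218
gripper_force: 59.7
```

Emit:
servo_tool([
  [0,0,0,0,0,0,1],
  [0,0,0,0,0,0,1],
  [0,0,0,0,0,0,1],
])

```text
clock: 15.2
tcp_pos: [0.5223, 0.1166, 0.1618]
orientation: [-2.27, -2.172, -0.0]
contact_force: [-0.0, 0.5, -1.0]
grip_width: 0.0223
gripper_force: 59.7
```

```bash
python3 - <<'E'
from w import *
im,d,W=look(); t=r.get_obs()['tcp_pos']; cv2.imwrite('pics/w7.png',im); np.savez('w7.npz',im=im,d=d,W=W,t=t)
b=(t[0]-.03,t[0]+.03,t[1]-.03,t[1]+.03)
seg(W,d,'knobtop',t[2]+.02,t[2]+.03,(t[0]-.0105,t[0]+.0105,t[1]-.02,t[1]+.03))
seg(W,d,'flange',t[2]-.012,t[2]+.004,b)
hole(W,d,.057,.068,.061,'fork')
for n in ('top','side'):
    im,d,W=look(n); np.savez(n+'7.npz',im=im,d=d,W=W); seg(W,d,n+' pin',t[2]-.07,t[2]-.012,b)
pose()
E
```

```text
t 15.2 tcp [522.3 116.6 161.8] yaw 87.47 zax [ 0.e+00  3.e-04 -1.e+00] w 22.3 F [-0.   0.5 -1. ] gf 59.7
knobtop 2192 med [522.  116.1 187.1] rect [522.4 114.6] [23.7 20.9] 89.2 circ 522.8 114.6 12.8 px [322. 281.]
flange 873 med [522.4 125.6 157.2] rect [522.1 124.2] [12.9 27. ] 86.8 circ 522.0 122.6 13.5 px [321. 236.]
fork 54 ls [523.7 114.2] 8.2 enc 523.6 114.2 8.6
t 15.25 tcp [522.4 116.3 161.8] yaw 87.45 zax [ 0.e+00  2.e-04 -1.e+00] w 22.2 F [ 0.1 -0.2 -1.9] gf 59.7
top pin none
t 15.3 tcp [522.5 116.1 161.8] yaw 87.42 zax [ 0.e+00  2.e-04 -1.e+00] w 22.2 F [ 0.4 -0.3 -2.6] gf 59.7
side pin 43 med [521.9 120.7 120.5] rect [520.6 120.7] [12.   8.7] 45.4 circ 521.8 119.2 6.3 px [295. 229.]
t 15.35 tcp [522.6 115.9 161.7] yaw 87.41 zax [ 0.e+00  1.e-04 -1.e+00] w 21.6 F [ 0.5 -0.2 -2.1] gf 59.7
```

View pics/w7.png

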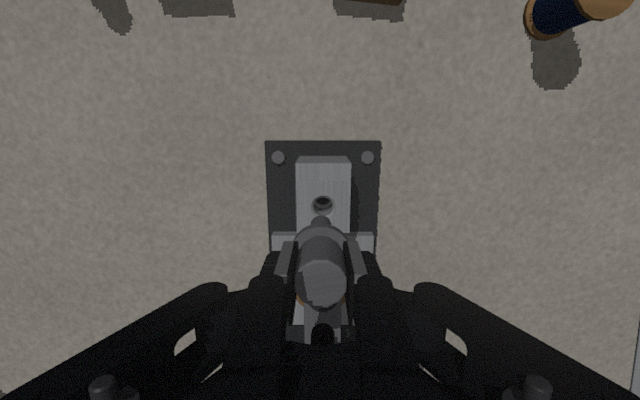

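The pin is upright in the grip (knob (322,275)), just above the fork hole at (322,204). Correcting and lowering to just above the hole.

Emit:
servo_tool([
  [0,0,0,1,0,-12,1],
  [0,0,0,1,0,-24,1],
  [0,0,0,1,0,-30,1],
  [0,0,0,1,0,-30,1],
  [0,0,0,1,0,-30,1],
])

```text
clock: 15.77
tcp_pos: [0.5231, 0.1152, 0.1307]
orientation: [-2.271, -2.168, 0.002]
contact_force: [-0.3, -0.9, -1.7]
grip_width: 0.0222
gripper_force: 59.8
```

Emit:
servo_tool([
  [0,0,0,0,0,0,1],
  [0,0,0,0,0,0,1],
  [0,0,0,0,0,0,1],
  [0,0,0,0,0,0,1],
  [0,0,0,0,0,0,1],
])

```text
clock: 16.18
tcp_pos: [0.5239, 0.1153, 0.1319]
orientation: [2.272, 2.169, 0.001]
contact_force: [-0.7, 0.3, -0.9]
grip_width: 0.0224
gripper_force: 59.8
```

```bash
cat > q.py <<'E'
from w import *
im,d,W=look(); t=r.get_obs()['tcp_pos']; cv2.imwrite('pics/w8.png',im)
seg(W,d,'knobtop',t[2]+.02,t[2]+.03,(t[0]-.0125,t[0]+.0125,t[1]-.02,t[1]+.03))
m=seg(W,d,'flange',t[2]-.011,t[2]+.002,(t[0]-.017,t[0]+.017,t[1]+.002,t[1]+.03))
if m is not None:
    q=W[m]*1000; print('flange ymax',q[:,1].max(),'-> centre y',q[:,1].max()-16,'x',q[:,0].min(),q[:,0].max())
hole(W,d,.057,.068,.061,'fork'); pose()
E
python3 q.py
```

```text
t 16.18 tcp [523.9 115.3 131.9] yaw 87.34 zax [ 6.e-04  0.e+00 -1.e+00] w 22.4 F [-0.7  0.3 -0.9] gf 59.8
knobtop 2286 med [523.2 114.9 157.2] rect [523.2 113.2] [23.8 22.3] 87.2 circ 523.3 114.2 13.0 px [320. 281.]
flange 772 med [523.9 124.5 127.2] rect [523.7 123.5] [12.  26.9] 89.2 circ 523.6 121.4 13.5 px [320. 235.]
flange ymax 129.45674040084597 -> centre y 113.45674040084597 x 510.19661651143434 537.0964684943112
t 16.23 tcp [523.9 115.3 131.9] yaw 87.33 zax [ 5.e-04  0.e+00 -1.e+00] w 22.0 F [-0.2 -0.1 -2.5] gf 59.8
```

Emit:
servo_tool([
  [0,0,0,0,0.5,0,1],
  [0,0,0,0,0.5,-6,1],
  [0,0,0,0,0.5,-12,1],
  [0,0,0,0,0.5,-18,1],
  [0,0,0,0,0.5,-20,1],
])

```text
clock: 16.65
tcp_pos: [0.5234, 0.1158, 0.1104]
orientation: [-2.272, -2.169, 0.001]
contact_force: [0.4, 0.8, -1.3]
grip_width: 0.0222
gripper_force: 59.8
```

Emit:
servo_tool([
  [0,0,0,0,0,-3,1],
  [0,0,0,0,0,-6,1],
  [0,0,0,0,0,-9,1],
  [0,0,0,0,0,-12,1],
  [0,0,0,0,0,-12,1],
])

```text
clock: 17.07
tcp_pos: [0.5236, 0.1158, 0.0991]
orientation: [-2.272, -2.169, 0.001]
contact_force: [-0.2, 0.1, -2.3]
grip_width: 0.0223
gripper_force: 59.7
```

Emit:
servo_tool([
  [0,0,0,0,0,-4,1],
  [0,0,0,0,0,-8,1],
  [0,0,0,0,0,-12,1],
  [0,0,0,0,0,-16,1],
  [0,0,0,0,0,-19,1],
])

```text
clock: 17.48
tcp_pos: [0.5239, 0.1159, 0.0806]
orientation: [2.272, 2.169, 0.0]
contact_force: [-1.0, -0.7, 3.4]
grip_width: 0.0219
gripper_force: 60.3
```

Emit:
servo_tool([
  [0,0,0,0,0,-3,1],
  [0,0,0,0,0,-6,1],
  [0,0,0,0,0,-8,1],
  [0,0,0,0,0,-9,1],
  [0,0,0,0,0,-9,1],
])

```text
clock: 17.9
tcp_pos: [0.524, 0.1158, 0.0735]
orientation: [2.272, 2.168, -0.001]
contact_force: [-7.4, -3.0, 23.5]
grip_width: 0.0221
gripper_force: 62.6
```

```bash
python3 q.py
```

```text
t 17.9 tcp [524.  115.8  73.5] yaw 87.33 zax [ 6.0e-04 -1.3e-03 -1.0e+00] w 22.1 F [-7.4 -3.  23.5] gf 62.6
knobtop 2303 med [523.1 115.4  98.9] rect [523.3 113.9] [23.6 22.2] 87.3 circ 523.2 113.4 13.7 px [320. 281.]
flange 1309 med [523.3 127.   67.3] rect [523.9 127.3] [33.7 18.7] 0.9 circ 523.5 128.8 18.0 px [320. 229.]
flange ymax 136.88940419612695 -> centre y 120.88940419612695 x 507.0250656605829 540.691542492466
t 17.95 tcp [524.  115.8  73.5] yaw 87.33 zax [ 8.0e-04 -1.2e-03 -1.0e+00] w 22.2 F [-7.1 -2.3 22.6] gf 62.5
```

The push force is 23 N and the knob top is at 97 mm, so the pin is home. Releasing and rising.

Emit:
servo_tool([
  [0,0,0,0,0,1,0.8],
  [0,0,0,0,0,1,0.3],
  [0,0,0,0,0,1,0.2],
  [0,0,0,0,0,1,0.2],
  [0,0,0,0,0,10,0.2],
])

```text
clock: 18.37
tcp_pos: [0.5225, 0.1153, 0.0802]
orientation: [-2.271, -2.168, 0.004]
contact_force: [-0.1, -0.7, 0.6]
grip_width: 0.068
gripper_force: 0.0
```

Emit:
servo_tool([
  [0,0,0,0,0,30,0.2],
  [0,0,0,0,0,60,0.2],
  [0,0,0,0,0,80,0.2],
  [0,0,0,0,0,80,0.2],
  [0,0,0,0,0,80,0.2],
])

```text
clock: 18.78
tcp_pos: [0.5246, 0.116, 0.1631]
orientation: [2.271, 2.168, 0.004]
contact_force: [0.4, -0.2, -0.3]
grip_width: 0.0683
gripper_force: 0.0
```

Emit:
servo_tool([
  [0,0,0,0,0,0,0.2],
  [0,0,0,0,0,0,0.2],
  [0,0,0,0,0,0,0.2],
])

```text
clock: 19.03
tcp_pos: [0.523, 0.1155, 0.1605]
orientation: [-2.271, -2.169, 0.003]
contact_force: [-0.1, -0.6, -0.6]
grip_width: 0.0682
gripper_force: 0.0
```

```bash
python3 - <<'E'
from w import *
im,d,W=look(); cv2.imwrite('pics/w9.png',im); B=(.49,.56,.08,.15)
seg(W,d,'knob',.09,.105,B); seg(W,d,'flange',.0655,.073,B); seg(W,d,'fork',.058,.0652,(.48,.57,.07,.16)); seg(W,d,'arm',.041,.0535,(.47,.60,-.01,.09))
E
```

```text
t 19.03 tcp [523.  115.5 160.5] yaw 87.35 zax [-2.2e-03 -4.0e-04 -1.0e+00] w 68.2 F [-0.1 -0.6 -0.6] gf 0.0
knob 900 med [523.4 115.   98.9] rect [523.3 113.8] [22.4 23. ] 87.5 circ 523.3 113.6 11.9 px [322. 219.]
flange 405 med [523.9 122.7  69.1] rect [523.7 118.8] [20.9 31.7] 86.7 circ 523.3 113.5 15.9 px [322. 199.]
fork 2454 med [525.6 133.   63.1] rect [524.1 120.9] [58.4 44.2] 87.6 circ 523.9 120.9 36.0 px [323. 188.]
arm 3000 med [520.6  47.8  47.3] rect [520.2  37.6] [96.6 36. ] 87.5 circ 521.0 37.6 51.0 px [322. 276.]
```

View pics/w9.png

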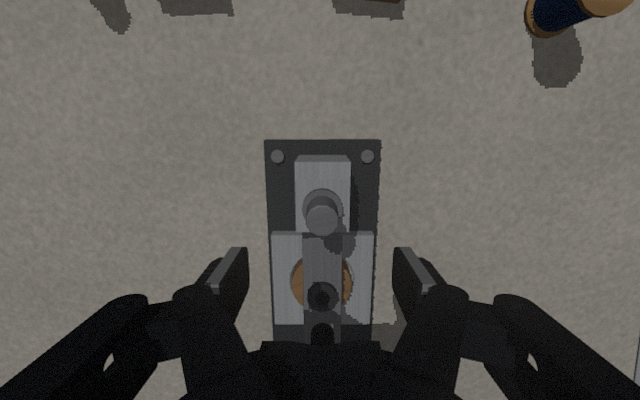

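The pin stands in the fork at (322,210). Its flange top is 6 mm above the fork face, so it is home, with the disc and arm in place below. The gripper is clear.

```bash
python3 -c "
from bench import r
print(r.hand_in())"
```

```text
the job is handed in; nothing more can be done
None
```

The job is handed in with the round base flat in the nest, the guide arm shut over it and the pin pushed home; the final wrist-camera measurements agree, but the hand-in returned no verdict.

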